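Feed a specimen rack past the sprung gate

ROBOT

A 6-joint arm with a two-finger parallel gripper is mounted at the origin on the work surface. World frame = base frame: x ahead of the robot, y to its left, z up, the work surface at z = 0. Lengths are in m, angles in rad, forces in N, time in s.
With the tool pointing down it reaches from about 0.25 to 0.725 m from the base axis. Payload 4 kg.
Tool frame: the origin (TCP) lies on the centre line of the jaws, within the pads' length; the fingertips stand 14 mm ahead of it and the grasp point (between the pads) lies 5 mm behind it; z points along the fingers, x is the direction in which the jaws open and shut, and the axes are right-handed (so a half turn about z gives the same grasp; the last joint's range is limited). The gripper opens to 85 mm and grips with 20 to 120 N. Pads are 22 mm wide; open, the fingers measure 114 mm over their backs; the gripper's body (76 mm by 85 mm) begins 54 mm behind the grasp point. The pads swing forward as they close: fully open they stand 13 mm farther back than shut.
Start: joints at [1.276, 0.241, 0.005, 1.335, 0, 1.571], TCP at [0.145, 0.478, 0.245] pointing down, gripper open.
Joint ranges: [-2.72, 2.72], [-1.05, 1.87], [-1.09, 1.28], [-1.99, 2.15], [-1.42, 1.44], [-3.14, 3.14]. Speed limits (rad/s): [2.79, 2.79, 3.14, 3.14, 3.14, 3.14].

INTERFACE

Orientations are given as a unit quaternion [x, y, z, w].
In Python, from workcell import bot gives the robot as it stands.
- The arm moves only by the tool play_rows, never from a script. Its argument "motion" is a list of rows, each an object with "fingers": the closure, from -1 (fully open) to 1 (shut), so that 0 is half open; "translation": the shift along the tool's x, y, z in cm, a list of three; "roll": the turn about the tool's z in degrees. A call has 1 to 20 rows; each row is the pose to reach, as a shift and turn from the pose commanded when the call began, along the tool's axes at that moment; what a row does not reach only later rows make up. A row lasts 1/12 s, in which the tool goes at most 41.7 mm and 7.16 degrees, less where a joint would pass 70% of its speed; a pose out of reach is approached as far as the arm can. A call with a gripper value outside its range is refused whole. The fingers move at their own pace and stop on an object; the grip force is fixed at half the most. Time passes only in rows, so rows that repeat a pose let the fingers close. It gives the time, the measured TCP pose, the force and the opening at its end, in the units of the state.
- bot.get_obs(): the state, without advancing time (a new reading comes with each control period).
- bot.camera(name): name is "scene" or "top" or "wrist"; returns a dict with "pixels" (384x512x3 uint8, red, green, blue), "intrinsics" (3x3 intrinsics, pixels), "world_to_cam" (4x4, takes a point from world to camera coordinates). Camera axes: x right, y down, z forward; pixel columns grow to the right and rows downward; lengths in m; the calibration is good to about 2 mm. A picture is of the moment at which its call begins. There is no depth.
- bot.job_done(): hands the job in, once; it reports no verdict.
The state is a dict: "clock": time; "joint_pos": joint angles; "joint_vel": joint speeds; "tau": joint torques, N m; "eef_pos": TCP position; "tool_rot": TCP orientation; "ft_force": force on the tool from outside, world axes, zero at the start; "ft_torque": the same for the moment, N m; "grip_width": finger opening in m.
Only numpy, scipy, OpenCV 4.12 (cv2) and the standard library are available. Lean on these libraries where they do the work, as an engineer would, in place of code of your own. Each camera call takes 0.05 s, during which the arm holds its last target. There are 200 camera calls.

TASK

Feed the blue rack of test bars into the loading bay: with one fingertip press the yellow pedal down to swing the red gate below the chute's deck, and keep it held down while the other fingertip pushes the rack along the chute, past the gate, until it is up against the blue end stop. Then let the gate spring back up behind the rack. Only push the rack, never lift it or let it knock against the gate or ride on it, and leave the other things on the bench alone.

Things in the scene. Friction and masses are not known exactly. Their poses are not given: they have to be found in the camera images.
- chute: Fixed aluminium chute. Origin: centre of its underside on the bench; y = feed direction, x across it, away from the pedal, z up. Deck (sliding surface) at z=45 mm, 84 mm wide between walls at x=-42 and +42 mm; walls 5 mm thick, tops at z=63 mm. Open at its start, y=-200 mm. The gate (6 mm thick) rises through a slot across it at y=60 mm.
- end_stop (a point): Middle of the lower edge of the blue end stop's face, on the deck at chute x=0, y=188, z=45 mm. The stop is 85 mm tall from the bench. Against it the rack's origin is at chute y=133 mm, its rear face at y=78 mm.
- gate (a joint): Hinge of the red gate (rad), axis along chute y at chute x=105, z=32 mm. 0: sprung up, standing slantwise 13 (at x=42) to 34 mm (at x=-42 mm) above the deck, blocking the rack. It grows as the pedal goes down; from 0.24 the gate is all below the deck, 0.32 is the stop. Springs back when let go. 3 N on the pedal start it, about 6 N hold it at the stop.
- pedal_top (a point): Centre of the top of the yellow pedal, a bar 50 mm wide, 6 mm thick, 280 mm long (chute y=-190 to 90 mm), fixed to the gate. Gate up: at chute x=-69, z=119 mm, top slanting 0.25 rad (outer side higher), spanning x=-93 to -45 mm.
- pedal_press (a point): Mark fixed to the chute: where a fingertip should hold the pedal down, chute x=-78, y=-50, z=66 mm (any y of the pedal will do). There the top lies at z=73 mm for gate 0.25 rad (level, spanning x=-110 to -60 mm), 66 for 0.29, 60 for 0.32. The other fingertip, 50 to 90 mm from it in +x and at the same height, is then between the chute's walls, 21 mm above the deck.
- rack: Loose blue specimen rack on the deck upstream of the gate, long side along the chute. Origin: centre of its underside; y along its length, z up. Block 78 mm wide (x), 110 mm long (y), 40 mm tall, with eight steel test bars standing 19 mm out of its top. About 0.5 kg.
- oil_bottle_mark (a point): Bystander: amber bottle, 44 mm wide, 85 mm tall; point at the centre of its underside.
- pot_mark (a point): Bystander: white ceramic cup, 64 mm wide, 55 mm tall; point at the centre of its underside.
- weight_mark (a point): Bystander: brass weight with a knob, 44 mm wide, 52 mm tall; point at the centre of its underside.
- driver_mark (a point): Bystander: screwdriver with orange handle, 160 mm long, lying flat; point near its middle.
Not all that is in view belongs to the job. There is more than one size of the rack; the job needs the middle-sized.

How it is judged:
On the way, in this order (a step that is already met when the one before it is completed fails the run):
1. a finger holds the gate down while the rack is still wholly upstream of it (value of joint gate above 0.22 rad and contact force between the fingers and gate above 0.5 N and y of rack in the frame of chute below 0.003 m), for 0.2 s.
2. the rack is up against the end stop (within 9 mm), a finger still holding the gate down (y of rack in the frame of chute above 0.124 m and value of joint gate above 0.2 rad and contact force between the fingers and gate above 0.5 N), for 0.05 s.
At the end, for the whole second after the job is handed in: The rack rests flat on the deck within 9 mm of the end stop, beyond the gate, at rest, and the gate has sprung back up behind it (within 0.05 rad) (y of rack in the frame of chute above 0.124 m and z of rack in the frame of chute between 0.04 and 0.05 m and x of rack in the frame of chute between -0.01 and 0.01 m and angle between rack's own z axis and vertical below 0.1 rad and linear speed of rack below 0.01 m/s and value of joint gate below 0.05 rad); the robot touches nothing.
It fails at once if the rack is lifted or tipped (8 mm, 0.2 rad) (z of rack in the frame of chute above 0.053 m or angle between rack's own z axis and vertical above 0.2 rad).
It fails at once if the rack knocks against the gate or rides on it (more than 4 N) (contact force between rack and gate above 4 N).
It fails at once if a bystander is moved by more than 20 mm (distance of any of oil_bottle_mark, pot_mark, weight_mark, driver_mark from where it was at the start of the episode above 0.02 m).
It also fails if it takes over 40 s, if anything falls off the work surface, if the arm or the gripper's body presses on something with over 40 N, if the wrist force passes 120 N, or if a joint passes its speed limit or range.

## Working session

There is one attempt and no reset: what is moved stays moved. The work goes in short steps, Python scripts to look and compute and a tool call to move; the robot and the scene stay as the last step left them, time stands still between calls to the robot, and variables do not carry over. Pictures are saved under pics/ and viewed, about 8 in all and at most 12, crops included, and the job is handed in when it is done.

Besides the shell and the picture viewer there is one more tool, called after "Call:" as name(argument=value, ...) on one line, values as JSON. play_rows: Moves the arm, as the interface text tells. Its arguments: {"type":"object","properties":{"motion":{"type":"array","items":{"type":"object","properties":{"fingers":{"type":"number"},"translation":{"type":"array","items":{"type":"number"}},"roll":{"type":"number"}}}}},"required":["motion"]}

```bash
mkdir -p pics
cat > h.py <<'E'
import numpy as np, cv2, json
from workcell import bot
def snap(n,f):
    c=bot.camera(n); cv2.imwrite(f'pics/{f}.png',np.array(c['pixels'])[:,:,::-1])
    np.savez(f'pics/{f}.npz',K=c['intrinsics'],T=c['world_to_cam']); return c
def load(f):
    d=np.load(f'pics/{f}.npz'); return d['K'],d['T']
def unproj(f,uv,z):
    K,T=load(f); R,t=T[:3,:3],T[:3,3]; o=-R.T@t
    d=R.T@np.linalg.inv(K)@np.array([uv[0],uv[1],1.]); return o+d*(z-o[2])/d[2]
def proj(f,P):
    K,T=load(f); p=(T[:3,:3]@np.atleast_2d(P).T).T+T[:3,3]; q=(K@p.T).T; return q[:,:2]/q[:,2:]
E
python3 - <<'E'
from h import *
for n in ['top','scene']: snap(n,n+'0')
print(bot.get_obs())
for n in ['top0','scene0']:
    K,T=load(n); print(K.round(1).tolist(),(-T[:3,:3].T@T[:3,3]).round(3))
a=[cv2.imread(f'pics/{n}0.png') for n in ['top','scene']]
E
```

```text
{'clock': 0.1, 'joint_pos': array([1.27600628e+00, 2.41369544e-01, 3.85949653e-03, 1.33521744e+00,
       2.94162329e-05, 1.57080365e+00]), 'joint_vel': array([ 0.00205034, -0.00265657,  0.00244306, -0.0015214 ,  0.00135974,
        0.00037007]), 'tau': array([-4.12686495e-04, -3.73138046e+01,  2.53009593e+01,  1.08412182e-02,
       -7.39224242e-05,  8.60635083e-06]), 'eef_pos': array([0.14510275, 0.47791177, 0.24448624]), 'tool_rot': array([ 8.03288486e-01,  5.95589351e-01, -7.84396180e-04,  5.63280812e-04]), 'ft_force': array([-0.93535913,  0.46136298,  0.08922192]), 'ft_torque': array([0.02932215, 0.044454  , 0.06905191]), 'grip_width': 0.08528531771688083}
[[433.7, 0.0, 248.5], [0.0, 433.7, 193.3], [0.0, 0.0, 1.0]] [ 0.413 -0.007  1.301]
[[355.4, 0.0, 253.3], [0.0, 355.4, 193.7], [0.0, 0.0, 1.0]] [ 1.317 -0.499  0.645]
```

View pics/top0.png

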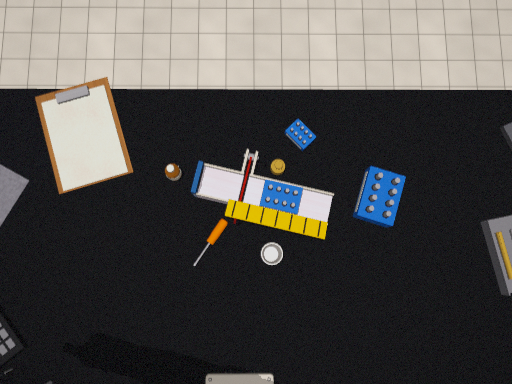

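View pics/scene0.png

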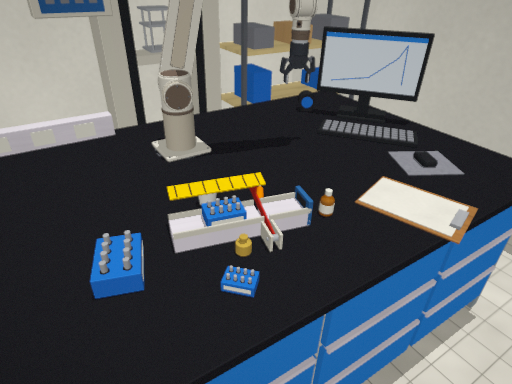

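Run:
```python
from h import *
a=cv2.imread('pics/top0.png')[140:260,180:345]; a=cv2.resize(a,None,fx=4.8,fy=4.8,interpolation=cv2.INTER_CUBIC)
for i in range(180,345,20): cv2.putText(a,str(i),(int((i-180+.5)*4.8),10),0,.4,(0,255,0)); cv2.line(a,(int((i-180+.5)*4.8),12),(int((i-180+.5)*4.8),20),(0,255,0))
for i in range(140,260,20): cv2.putText(a,str(i),(0,int((i-140+.5)*4.8)),0,.4,(0,255,0))
cv2.imwrite('pics/c1.png',a)
```

```text
(no output)
```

View pics/c1.png

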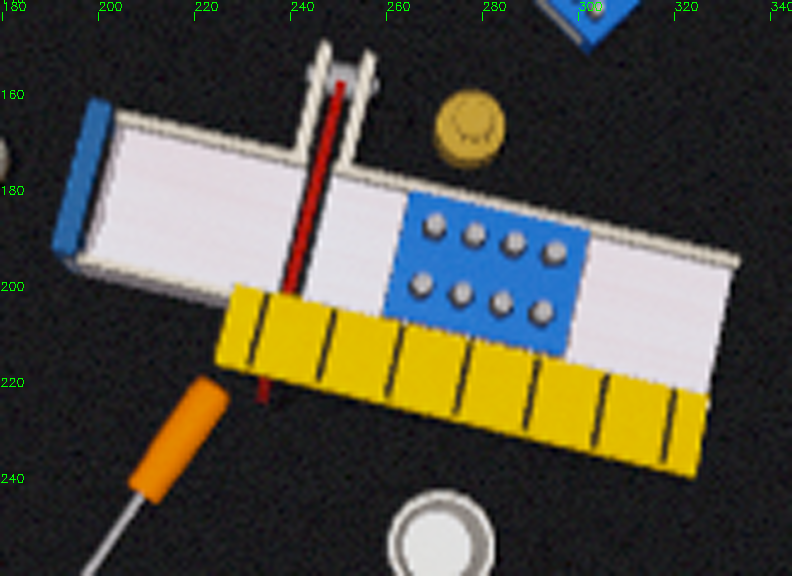

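```bash
cat > fit.py <<'E'
from h import *
from scipy.optimize import least_squares
def cp(u,v): return np.array([180+u/4.8-.5,140+v/4.8-.5])
M=[((740,261),(47,-200,63)),((215,365),(-93,90,125)),((697,478),(-93,-190,125)),((233,284),(-45,90,113)),((709,396),(-45,-190,113)),((113,103),(47,188,85)),((77,255),(-47,188,85))]
P=np.array([m[1] for m in M])/1e3; U=np.array([cp(*m[0]) for m in M])
def W(q,P):
    c,s=np.cos(q[2]),np.sin(q[2]); P=np.atleast_2d(P)
    return np.c_[q[0]+c*P[:,0]-s*P[:,1],q[1]+s*P[:,0]+c*P[:,1],P[:,2]]
r=least_squares(lambda q:(proj('top0',W(q,P))-U).ravel(),[.45,0,-.2],x_scale=[.01,.01,.01])
q=r.x; print(q,np.degrees(q[2])); print(r.fun.reshape(-1,2).round(2))
np.save('q.npy',q)
for n,uv,z in [('rack far front',(408,192),.085),('far rear',(590,230),.085),('near rear',(567,357),.085),('slot',(340,85),.06),('weight',(472,120),.052),('cup',(442,545),.055),('drv top',(205,378),.02),('drv',(180,440),.02)]:
    w=unproj('top0',cp(*uv),z); d=w[:2]-q[:2]; c,s=np.cos(q[2]),np.sin(q[2]); print(n,w.round(4),'chute',(c*d[0]+s*d[1]).round(4),(-s*d[0]+c*d[1]).round(4))
E
python3 fit.py
```

```text
[ 0.60563091 -0.06789528 -0.23663914] -13.55842407315963
[[ 0.15 -0.16]
 [-0.18 -0.5 ]
 [-0.13 -0.04]
 [ 0.42  0.02]
 [ 0.12  0.22]
 [ 0.16  0.32]
 [-0.55  0.14]]
rack far front [ 0.6422 -0.0715  0.085 ] chute 0.0364 0.005
far rear [ 0.6193 -0.1795  0.085 ] chute 0.0394 -0.1053
near rear [ 0.5435 -0.1642  0.085 ] chute -0.0378 -0.1082
slot [ 0.7135 -0.0318  0.06  ] chute 0.0964 0.0603
weight [ 0.6934 -0.113   0.052 ] chute 0.0959 -0.0233
cup [ 0.4347 -0.0915  0.055 ] chute -0.1606 -0.063
drv top [0.5378 0.0513 0.02  ] chute -0.0939 0.1
drv [0.4996 0.0664 0.02  ] chute -0.1345 0.1057
```

```bash
cat > go.py <<'E'
from h import *
import sys
from scipy.spatial.transform import Rotation as R
q=np.load('q.npy'); c,s=np.cos(q[2]),np.sin(q[2])
o=bot.get_obs(); p=o['eef_pos']; m=R.from_quat(o['tool_rot']).as_matrix()
d=p[:2]-q[:2]; yaw=np.arctan2(m[1,0],m[0,0])
print('t',o['clock'],'chute TCP mm',((c*d[0]+s*d[1])*1e3).round(1),((-s*d[0]+c*d[1])*1e3).round(1),(p[2]*1e3).round(1),'yaw err deg',np.degrees(yaw-q[2]).round(2),'F',o['ft_force'].round(1),'w',round(o['grip_width'],4),'tilt',m[:,2].round(4))
if len(sys.argv)>1:
    x,y,z=[float(v)/1e3 for v in sys.argv[1:]]
    t=np.array([q[0]+c*x-s*y,q[1]+s*x+c*y,z]); print('trans cm',(m.T@(t-p)*100).round(2),'roll',np.degrees(yaw-q[2]).round(2))
E
python3 go.py -38 -145 200
```

```text
t 0.1 chute TCP mm -575.7 422.6 244.5 yaw err deg 86.67 F [-0.9  0.5  0.1] w 0.0853 tilt [-6.0e-04 -1.8e-03 -1.0e+00]
trans cm [-53.53  56.97   4.55] roll 86.67
```

Call:
play_rows(motion=[{"fingers": -0.53, "translation": [-53.5, 57.0, 4.5], "roll": 86.7}, {"fingers": -0.53, "translation": [-53.5, 57.0, 4.5], "roll": 86.7}, {"fingers": -0.53, "translation": [-53.5, 57.0, 4.5], "roll": 86.7}, {"fingers": -0.53, "translation": [-53.5, 57.0, 4.5], "roll": 86.7}, {"fingers": -0.53, "translation": [-53.5, 57.0, 4.5], "roll": 86.7}, {"fingers": -0.53, "translation": [-53.5, 57.0, 4.5], "roll": 86.7}, {"fingers": -0.53, "translation": [-53.5, 57.0, 4.5], "roll": 86.7}, {"fingers": -0.53, "translation": [-53.5, 57.0, 4.5], "roll": 86.7}, {"fingers": -0.53, "translation": [-53.5, 57.0, 4.5], "roll": 86.7}, {"fingers": -0.53, "translation": [-53.5, 57.0, 4.5], "roll": 86.7}, {"fingers": -0.53, "translation": [-53.5, 57.0, 4.5], "roll": 86.7}, {"fingers": -0.53, "translation": [-53.5, 57.0, 4.5], "roll": 86.7}, {"fingers": -0.53, "translation": [-53.5, 57.0, 4.5], "roll": 86.7}, {"fingers": -0.53, "translation": [-53.5, 57.0, 4.5], "roll": 86.7}, {"fingers": -0.53, "translation": [-53.5, 57.0, 4.5], "roll": 86.7}, {"fingers": -0.53, "translation": [-53.5, 57.0, 4.5], "roll": 86.7}, {"fingers": -0.53, "translation": [-53.5, 57.0, 4.5], "roll": 86.7}, {"fingers": -0.53, "translation": [-53.5, 57.0, 4.5], "roll": 86.7}, {"fingers": -0.53, "translation": [-53.5, 57.0, 4.5], "roll": 86.7}, {"fingers": -0.53, "translation": [-53.5, 57.0, 4.5], "roll": 86.7}])

```text
clock: 1.77
eef_pos: [0.5371, -0.2044, 0.1982]
tool_rot: [0.993, -0.121, 0.0, 0.001]
ft_force: [1.6, -0.3, 0.3]
grip_width: 0.065
```

```bash
python3 go.py -38 -145 155; python3 -c "
from h import *
snap('scene','s1');snap('wrist','w1')
a=cv2.imread('pics/s1.png')[110:290,120:340];b=cv2.imread('pics/w1.png')
a=cv2.resize(a,(400,327),interpolation=cv2.INTER_CUBIC);b=cv2.resize(b,(400,300));cv2.imwrite('pics/c2.png',np.vstack([a,b][:2]) if 0 else np.hstack([a[:300],b]))"
```

```text
t 1.7667 chute TCP mm -34.6 -148.7 198.2 yaw err deg -0.35 F [ 1.6 -0.3  0.3] w 0.065 tilt [-2.0e-04 -1.7e-03 -1.0e+00]
trans cm [-0.34 -0.38  4.32] roll -0.35
```

View pics/c2.png

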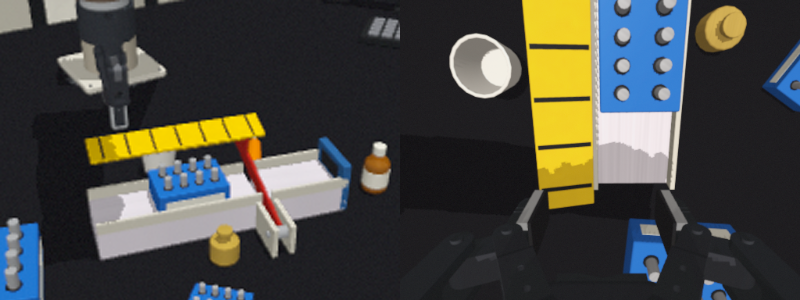

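Call:
play_rows(motion=[{"fingers": -0.53, "translation": [-0.35, -0.4, 3.0], "roll": -0.3}, {"fingers": -0.53, "translation": [-0.35, -0.4, 5.5], "roll": -0.3}, {"fingers": -0.53, "translation": [-0.35, -0.4, 5.8], "roll": -0.3}, {"fingers": -0.53, "translation": [-0.35, -0.4, 5.8], "roll": -0.3}, {"fingers": -0.53, "translation": [-0.35, -0.4, 5.8], "roll": -0.3}])

```text
clock: 2.28
eef_pos: [0.5329, -0.1937, 0.1434]
tool_rot: [0.993, -0.115, 0.0, 0.0]
ft_force: [-0.5, 0.1, 1.4]
grip_width: 0.0652
```

```bash
python3 go.py -38 -140 100
```

```text
t 2.2833 chute TCP mm -41.2 -139.3 143.4 yaw err deg 0.33 F [-0.5  0.1  1.4] w 0.0652 tilt [ 6.e-04 -2.e-04 -1.e+00]
trans cm [0.32 0.07 4.34] roll 0.33
```

Call:
play_rows(motion=[{"fingers": -0.53, "translation": [0.3, 0.1, 0.6], "roll": 0.3}, {"fingers": -0.53, "translation": [0.3, 0.1, 0.9], "roll": 0.3}, {"fingers": -0.53, "translation": [0.3, 0.1, 0.9], "roll": 0.3}, {"fingers": -0.53, "translation": [0.3, 0.1, 0.9], "roll": 0.3}])

```text
clock: 2.62
eef_pos: [0.5357, -0.1961, 0.1337]
tool_rot: [0.993, -0.118, 0.0, 0.0]
ft_force: [0.4, -0.5, -0.8]
grip_width: 0.0652
```

Call:
play_rows(motion=[{"fingers": -0.53, "translation": [0, 0, 0.5], "roll": 0}, {"fingers": -0.53, "translation": [0, 0, 0.5], "roll": 0}, {"fingers": -0.53, "translation": [0, 0, 0.5], "roll": 0}])

```text
clock: 2.87
eef_pos: [0.536, -0.1963, 0.1286]
tool_rot: [0.993, -0.118, 0.001, 0.0]
ft_force: [0.5, 0.0, 0.7]
grip_width: 0.0652
```

Call:
play_rows(motion=[{"fingers": -0.53, "translation": [0, 0, 0.5], "roll": 0}, {"fingers": -0.53, "translation": [0, 0, 0.5], "roll": 0}, {"fingers": -0.53, "translation": [0, 0, 0.5], "roll": 0}])

```text
clock: 3.12
eef_pos: [0.5354, -0.1961, 0.1232]
tool_rot: [0.993, -0.118, -0.0, 0.0]
ft_force: [-0.2, -0.1, 2.8]
grip_width: 0.0654
```

Call:
play_rows(motion=[{"fingers": -0.53, "translation": [0, 0, 0.5], "roll": 0}, {"fingers": -0.53, "translation": [0, 0, 0.5], "roll": 0}, {"fingers": -0.53, "translation": [0, 0, 0.5], "roll": 0}])

```text
clock: 3.37
eef_pos: [0.5353, -0.1961, 0.1182]
tool_rot: [0.993, -0.118, -0.0, 0.0]
ft_force: [-0.5, 0.0, 4.4]
grip_width: 0.0656
```

```bash
python3 go.py -38 -140 100
```

```text
t 3.3667 chute TCP mm -38.3 -141.1 118.2 yaw err deg -0.04 F [-0.5  0.   4.4] w 0.0656 tilt [-5.e-04  0.e+00 -1.e+00]
trans cm [ 0.04 -0.11  1.82] roll -0.04
```

Call:
play_rows(motion=[{"fingers": -0.53, "translation": [0, 0, 1.0], "roll": 0}, {"fingers": -0.53, "translation": [0, 0, 2.0], "roll": 0}, {"fingers": -0.53, "translation": [0, 0, 3.0], "roll": 0}, {"fingers": -0.53, "translation": [0, 0, 4.0], "roll": 0}, {"fingers": -0.53, "translation": [0, 0, 4.4], "roll": 0}, {"fingers": -0.53, "translation": [0, 0, 4.8], "roll": 0}, {"fingers": -0.53, "translation": [0, 0, 4.8], "roll": 0}, {"fingers": -0.53, "translation": [0, 0, 4.8], "roll": 0}])

```text
clock: 4.03
eef_pos: [0.5335, -0.1954, 0.0699]
tool_rot: [0.993, -0.118, -0.002, -0.0]
ft_force: [-6.0, 1.2, 6.6]
grip_width: 0.0654
```

```bash
python3 go.py -38 -140 68; python3 -c "
from h import *
snap('scene','s2');snap('wrist','w2')
a=cv2.imread('pics/s2.png')[110:290,120:340];b=cv2.imread('pics/w2.png')
a=cv2.resize(a,(400,327),interpolation=cv2.INTER_CUBIC);b=cv2.resize(b,(400,300));cv2.imwrite('pics/c3.png',np.hstack([a[:300],b]))"
```

```text
t 4.0333 chute TCP mm -40.2 -140.9 69.9 yaw err deg -0.04 F [-6.   1.2  6.6] w 0.0654 tilt [-0.0042  0.0013 -1.    ]
trans cm [ 0.22 -0.09  0.19] roll -0.04
```

View pics/c3.png

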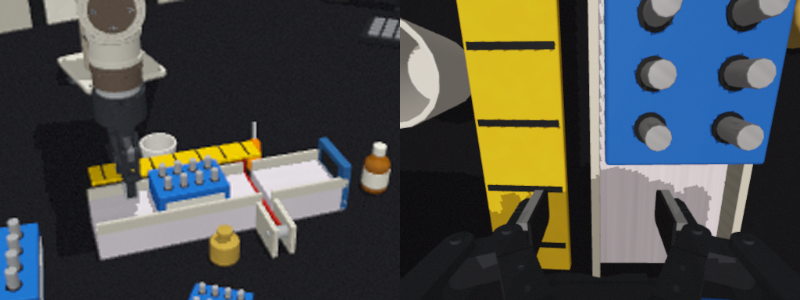

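Call:
play_rows(motion=[{"fingers": -0.53, "translation": [0.0, -0.3, 0.1], "roll": 0}, {"fingers": -0.53, "translation": [0.0, -0.7, 0.15], "roll": 0}, {"fingers": -0.53, "translation": [0.0, -1.1, 0.15], "roll": 0}, {"fingers": -0.53, "translation": [0.0, -1.5, 0.15], "roll": 0}, {"fingers": -0.53, "translation": [0.0, -1.9, 0.15], "roll": 0}, {"fingers": -0.53, "translation": [0.0, -2.3, 0.15], "roll": 0}, {"fingers": -0.53, "translation": [0.0, -2.7, 0.15], "roll": 0}, {"fingers": -0.53, "translation": [0.0, -3.1, 0.15], "roll": 0}, {"fingers": -0.53, "translation": [0.0, -3.5, 0.15], "roll": 0}, {"fingers": -0.53, "translation": [0.0, -3.9, 0.15], "roll": 0}, {"fingers": -0.53, "translation": [0.0, -4.3, 0.15], "roll": 0}, {"fingers": -0.53, "translation": [0.0, -4.7, 0.15], "roll": 0}, {"fingers": -0.53, "translation": [0.0, -5.1, 0.15], "roll": 0}, {"fingers": -0.53, "translation": [0.0, -5.5, 0.15], "roll": 0}, {"fingers": -0.53, "translation": [0.0, -5.9, 0.15], "roll": 0}, {"fingers": -0.53, "translation": [0.0, -6.0, 0.15], "roll": 0}, {"fingers": -0.53, "translation": [0.0, -6.0, 0.15], "roll": 0}])

```text
clock: 5.55
eef_pos: [0.5507, -0.1399, 0.0702]
tool_rot: [0.993, -0.119, 0.002, 0.002]
ft_force: [-1.3, -5.6, 6.0]
grip_width: 0.0654
```

```bash
python3 go.py -38 40 68; python3 -c "
from h import *
snap('scene','s3');snap('wrist','w3')
a=cv2.imread('pics/s3.png')[110:290,120:340];b=cv2.imread('pics/w3.png')
a=cv2.resize(a,(400,327),interpolation=cv2.INTER_CUBIC);b=cv2.resize(b,(400,300));cv2.imwrite('pics/c4.png',np.hstack([a[:300],b]))"
```

```text
t 5.55 chute TCP mm -36.5 -82.9 70.2 yaw err deg -0.09 F [-1.3 -5.6  6. ] w 0.0654 tilt [ 0.0026 -0.0049 -1.    ]
trans cm [ -0.17 -12.29   0.16] roll -0.09
```

View pics/c4.png

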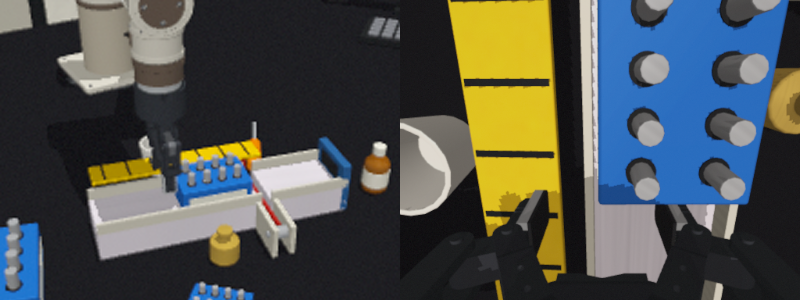

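Call:
play_rows(motion=[{"fingers": -0.53, "translation": [0, -0.1, 0.2], "roll": 0}, {"fingers": -0.53, "translation": [0, -0.5, 0.3], "roll": 0}, {"fingers": -0.53, "translation": [0, -1.0, 0.3], "roll": 0}, {"fingers": -0.53, "translation": [0, -1.6, 0.3], "roll": 0}, {"fingers": -0.53, "translation": [0, -2.2, 0.3], "roll": 0}, {"fingers": -0.53, "translation": [0, -2.8, 0.3], "roll": 0}, {"fingers": -0.53, "translation": [0, -3.4, 0.3], "roll": 0}, {"fingers": -0.53, "translation": [0, -4.0, 0.3], "roll": 0}, {"fingers": -0.53, "translation": [0, -4.6, 0.3], "roll": 0}, {"fingers": -0.53, "translation": [0, -5.2, 0.3], "roll": 0}, {"fingers": -0.53, "translation": [0, -5.8, 0.3], "roll": 0}, {"fingers": -0.53, "translation": [0, -6.4, 0.3], "roll": 0}, {"fingers": -0.53, "translation": [0, -7.0, 0.3], "roll": 0}, {"fingers": -0.53, "translation": [0, -7.6, 0.3], "roll": 0}, {"fingers": -0.53, "translation": [0, -8.2, 0.3], "roll": 0}, {"fingers": -0.53, "translation": [0, -8.8, 0.3], "roll": 0}, {"fingers": -0.53, "translation": [0, -9.4, 0.3], "roll": 0}, {"fingers": -0.53, "translation": [0, -10.0, 0.3], "roll": 0}, {"fingers": -0.53, "translation": [0, -10.0, 0.3], "roll": 0}, {"fingers": -0.53, "translation": [0, -10.0, 0.3], "roll": 0}])

```text
clock: 7.32
eef_pos: [0.5745, -0.0432, 0.0682]
tool_rot: [0.993, -0.119, 0.002, 0.003]
ft_force: [-1.6, -6.8, 10.9]
grip_width: 0.0656
```

```bash
python3 go.py -38 66 68
```

```text
t 7.3167 chute TCP mm -36.0 16.7 68.2 yaw err deg -0.09 F [-1.6 -6.8 10.9] w 0.0656 tilt [ 0.0037 -0.0059 -1.    ]
trans cm [-0.2  -4.93 -0.  ] roll -0.09
```

Call:
play_rows(motion=[{"fingers": -0.53, "translation": [0, -0.5, 0], "roll": 0}, {"fingers": -0.53, "translation": [0, -1.0, 0], "roll": 0}, {"fingers": -0.53, "translation": [0, -1.5, 0], "roll": 0}, {"fingers": -0.53, "translation": [0, -2.0, 0], "roll": 0}, {"fingers": -0.53, "translation": [0, -2.5, 0], "roll": 0}, {"fingers": -0.53, "translation": [0, -3.0, 0], "roll": 0}, {"fingers": -0.53, "translation": [0, -3.5, 0], "roll": 0}, {"fingers": -0.53, "translation": [0, -4.0, 0], "roll": 0}, {"fingers": -0.53, "translation": [0, -4.2, 0], "roll": 0}, {"fingers": -0.53, "translation": [0, -4.4, 0], "roll": 0}, {"fingers": -0.53, "translation": [0, -4.5, 0], "roll": 0}, {"fingers": -0.53, "translation": [0, -4.5, 0], "roll": 0}])

```text
clock: 8.32
eef_pos: [0.5848, -0.0005, 0.0682]
tool_rot: [0.993, -0.119, 0.002, 0.004]
ft_force: [-2.6, -10.4, 12.6]
grip_width: 0.0655
```

```bash
python3 go.py -38 67 68; python3 -c "
from h import *
snap('scene','s4');snap('top','t4')
a=cv2.imread('pics/s4.png')[110:290,120:340];b=cv2.imread('pics/t4.png')[140:260,180:340]
a=cv2.resize(a,(400,327),interpolation=cv2.INTER_CUBIC);b=cv2.resize(b,(400,300),interpolation=cv2.INTER_CUBIC);cv2.imwrite('pics/c5.png',np.hstack([a[:300],b]))"
```

```text
t 8.3167 chute TCP mm -36.0 60.7 68.2 yaw err deg -0.16 F [ -2.6 -10.4  12.6] w 0.0655 tilt [ 0.0033 -0.0075 -1.    ]
trans cm [-0.2  -0.63  0.02] roll -0.16
```

View pics/c5.png

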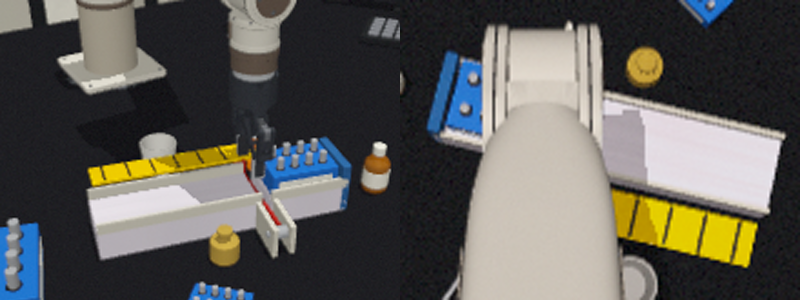

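Call:
play_rows(motion=[{"fingers": -0.53, "translation": [0, -0.2, 0], "roll": 0}, {"fingers": -0.53, "translation": [0, -0.4, 0], "roll": 0}, {"fingers": -0.53, "translation": [0, -0.4, 0], "roll": 0}])

```text
clock: 8.67
eef_pos: [0.5858, 0.0033, 0.0682]
tool_rot: [0.993, -0.119, 0.002, 0.004]
ft_force: [-3.6, -10.3, 12.2]
grip_width: 0.0654
```

Call:
play_rows(motion=[{"fingers": -0.53, "translation": [0, -0.2, 0], "roll": 0}, {"fingers": -0.53, "translation": [0, -0.3, 0], "roll": 0}, {"fingers": -0.53, "translation": [0, -0.3, 0], "roll": 0}])

```text
clock: 8.92
eef_pos: [0.586, 0.0042, 0.0683]
tool_rot: [0.993, -0.12, 0.002, 0.006]
ft_force: [-5.5, -15.9, 12.7]
grip_width: 0.0651
```

```bash
python3 go.py -38 67 68
```

```text
t 8.9167 chute TCP mm -36.0 65.5 68.3 yaw err deg -0.28 F [ -5.5 -15.9  12.7] w 0.0651 tilt [ 0.0024 -0.0114 -0.9999]
trans cm [-0.2  -0.15  0.02] roll -0.28
```

Call:
play_rows(motion=[{"fingers": -0.53, "translation": [0, -0.2, 0], "roll": 0}, {"fingers": -0.53, "translation": [0, -0.2, 0], "roll": 0}, {"fingers": -0.53, "translation": [0, -0.2, 0], "roll": 0}])

```text
clock: 9.17
eef_pos: [0.5861, 0.0044, 0.0683]
tool_rot: [0.993, -0.121, 0.002, 0.007]
ft_force: [-5.4, -19.7, 14.7]
grip_width: 0.0656
```

Call:
play_rows(motion=[{"fingers": -0.53, "translation": [0, 0.4, 0], "roll": 0}, {"fingers": -0.53, "translation": [0, 1.2, 0], "roll": 0}, {"fingers": -0.53, "translation": [0, 2.0, 0], "roll": 0}, {"fingers": -0.53, "translation": [0, 2.8, 0], "roll": 0}, {"fingers": -0.53, "translation": [0, 3.6, 0], "roll": 0}, {"fingers": -0.53, "translation": [0, 4.0, 0], "roll": 0}, {"fingers": -0.53, "translation": [0, 4.0, 0], "roll": 0}])

```text
clock: 9.75
eef_pos: [0.5792, -0.0256, 0.0684]
tool_rot: [0.993, -0.118, 0.003, -0.002]
ft_force: [0.5, 4.1, 9.8]
grip_width: 0.0652
```

```bash
python3 go.py -38 27 68; python3 -c "
from h import *
snap('scene','s5');snap('wrist','w5')
a=cv2.imread('pics/s5.png')[130:240,230:365];b=cv2.imread('pics/w5.png')
a=cv2.resize(a,(400,326),interpolation=cv2.INTER_CUBIC);b=cv2.resize(b,(400,300));cv2.imwrite('pics/c6.png',np.hstack([a[:300],b]))"
```

```text
t 9.75 chute TCP mm -35.6 34.9 68.4 yaw err deg -0.03 F [0.5 4.1 9.8] w 0.0652 tilt [ 0.0069  0.0042 -1.    ]
trans cm [-0.24  0.79  0.04] roll -0.03
```

View pics/c6.png

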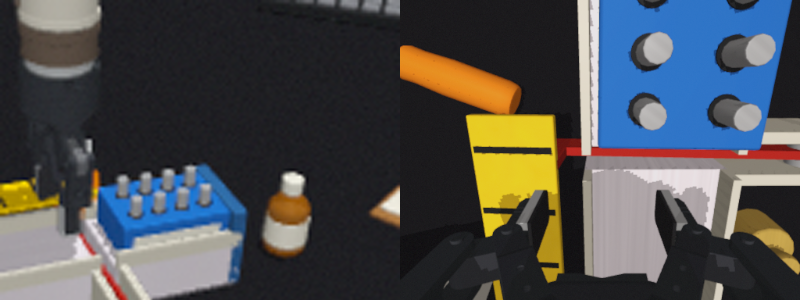

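Call:
play_rows(motion=[{"fingers": -0.53, "translation": [0, 0, -0.6], "roll": 0}, {"fingers": -0.53, "translation": [0, 0, -1.2], "roll": 0}, {"fingers": -0.53, "translation": [0, 0, -1.8], "roll": 0}, {"fingers": -0.53, "translation": [0, 0, -2.4], "roll": 0}, {"fingers": -0.53, "translation": [0, 0, -3.0], "roll": 0}, {"fingers": -0.53, "translation": [0, 0, -3.6], "roll": 0}, {"fingers": -0.53, "translation": [0, 0, -4.2], "roll": 0}, {"fingers": -0.53, "translation": [0, 0, -4.8], "roll": 0}, {"fingers": -0.53, "translation": [0, 0, -5.4], "roll": 0}, {"fingers": -0.53, "translation": [0, 0, -6.0], "roll": 0}, {"fingers": -0.53, "translation": [0, 0, -7.0], "roll": 0}, {"fingers": -0.53, "translation": [0, 0, -9.0], "roll": 0}, {"fingers": -0.53, "translation": [0, 0, -12.0], "roll": 0}, {"fingers": -0.53, "translation": [0, 0, -14.0], "roll": 0}, {"fingers": -0.53, "translation": [0, 0, -14.0], "roll": 0}])

```text
clock: 11.1
eef_pos: [0.5776, -0.0268, 0.2105]
tool_rot: [0.993, -0.118, 0.003, -0.0]
ft_force: [0.7, -0.4, 1.2]
grip_width: 0.0652
```

Call:
play_rows(motion=[{"fingers": -0.53, "translation": [-3, 4, 0], "roll": 0}, {"fingers": -0.53, "translation": [-6, 8, 0], "roll": 0}, {"fingers": -0.53, "translation": [-9, 12, 0], "roll": 0}, {"fingers": -0.53, "translation": [-12, 15, 0], "roll": 0}, {"fingers": -0.53, "translation": [-15, 18, 0], "roll": 0}, {"fingers": -0.53, "translation": [-17, 21, 0], "roll": 0}, {"fingers": -0.53, "translation": [-17, 22, 0], "roll": 0}, {"fingers": -0.53, "translation": [-17, 22, 0], "roll": 0}, {"fingers": -0.53, "translation": [-17, 22, 0], "roll": 0}, {"fingers": -0.53, "translation": [-17, 22, 0], "roll": 0}, {"fingers": -0.53, "translation": [-17, 22, 0], "roll": 0}])

```text
clock: 12.02
eef_pos: [0.3596, -0.2001, 0.2054]
tool_rot: [0.993, -0.118, -0.001, -0.0]
ft_force: [0.3, -0.6, -0.5]
grip_width: 0.0655
```

```bash
python3 go.py; python3 -c "
from h import *
snap('scene','s6');snap('top','t6')
a=cv2.imread('pics/s6.png')[130:290,150:350];b=cv2.imread('pics/t6.png')[140:260,180:340]
a=cv2.resize(a,(400,320),interpolation=cv2.INTER_CUBIC);b=cv2.resize(b,(400,300),interpolation=cv2.INTER_CUBIC);cv2.imwrite('pics/c7.png',np.hstack([a[:300],b]))"
```

```text
t 12.0167 chute TCP mm -208.2 -186.2 205.4 yaw err deg 0.04 F [ 0.3 -0.6 -0.5] w 0.0655 tilt [-1.e-03  9.e-04 -1.e+00]
```

View pics/c7.png

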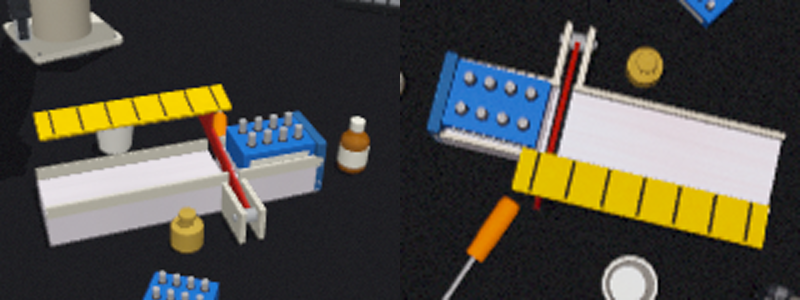

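```bash
python3 -c "
from workcell import bot
print(bot.job_done())"
```

```text
the job is handed in; nothing more can be done
None
```

The rack is in the loading bay: I held the pedal down with one fingertip and pushed the middle-sized rack past the gate with the other until it met the end stop. I then backed the fingers off, let the gate rise slowly, moved the arm clear and handed the job in at about 12 s; it reports no verdict.

- **Rack against the stop:** on the last 2 mm of commanded push the tool hardly moved while the force along the chute rose to about 20 N. I take that as the end stop; the fingertip position puts the rack at chute y of about 131–132 mm, where 133 mm is full contact.
- **Final images:** the top and scene pictures show the rack flat against the blue stop. The gate is up behind it, the pedal is back where it started to within a few pixels, and the cup, brass weight, bottle and screwdriver look unmoved.
- **Robot clear:** the wrist force read close to zero at the end.

**Disagreement and gaps:** the fingertips turned out to be only about 0–8 mm ahead of the TCP at this opening, against the 14 mm stated. I set the pressing depth from where the pedal was first felt. The gate angle itself was never read; the images only show it below the deck during the push. I did not measure the final rack position from the last pictures.

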